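# Clip the glued sole, then free it from the toggle clamp

## Robot

A 7-joint arm with a two-finger parallel gripper is mounted at the origin on the work surface. World frame = base frame: x ahead of the robot, y to its left, z up, the work surface at z = 0. Lengths are in m, angles in rad, forces in N, time in s.
With the tool pointing down it reaches from about 0.4 to 0.85 m from the base axis. Payload 4.4 kg.
Tool frame: the origin (TCP) lies midway between the tips of the shut fingers; the grasp point (between the pads) lies 19 mm behind it (manip.tcp_to_grasp is the distance from the TCP to the grasp point, in m); z points along the fingers, y is the line along which they close (so a half turn about z gives the same grasp; the last joint's range is limited). The gripper opens to 94 mm and grips with 3 to 60 N. Pads are 16 mm wide; open, the fingers measure 119 mm over their backs; the gripper's body (75 mm by 177 mm) begins 78 mm behind the grasp point.
Start: joints at [1.173, 0.628, 0.038, 1.517, -0.027, 0.996, -0.02], TCP at [0.212, -0.615, 0.205] pointing down, gripper open.
Joint ranges: [-3.06, 3.06], [-0.37, 2.12], [-1.25, 1.32], [0.18, 2.47], [-1.1, 4.24], [0.23, 1.98], [-2.94, 2.94]. Speed limits (rad/s): [2.57, 2.57, 3.14, 3.14, 3.14, 3.14, 3.14].

## Interface

Orientations are given as a unit quaternion [x, y, z, w].
In Python, from workcell import manip gives the robot as it stands.
- The arm moves only by the shell command python3 inch.py 'ROWS' [OPENING] [FORCE]. ROWS is a JSON list of rows, 1 to 20 of them, each of 6 numbers: dx, dy, dz in m, then a rotation vector rx, ry, rz in rad; each row is the pose to reach, as a shift and turn from the pose commanded when the command began, along the tool's axes at that moment; what a row does not reach only later rows make up. A row lasts 1/12 s, in which the tool goes at most 0.0417 m and 0.125 rad, less where a joint would pass 70% of its speed; a pose out of reach is approached as far as the arm can. OPENING is the finger opening in m, set as the command begins (- or left out keeps the last). The fingers move at their own pace and stop on an object; FORCE is the grip in N (left out, the last holds). Time passes only in rows, so rows that do not move let the fingers close. It prints the time, the measured TCP pose, the force, the opening and the grip force at its end.
- manip.sense(): the state, without advancing time (a new reading comes with each control period).
- manip.camera(name): name is "scene" or "top"; returns the picture (420x560x3 uint8, red, green, blue); there is no depth.
- manip.camera_info(name): a dict with "intrinsics" (3x3 intrinsics, pixels), "T" (4x4, takes a point from camera to world coordinates). Camera axes: x right, y down, z forward; pixel columns grow to the right and rows downward; lengths in m; the calibration is good to about 2 mm. A picture is of the moment at which its call begins. camera_info takes no time and is no camera call.
- manip.hand_in(): hands the job in; it is judged then, once.
The state is a dict: "t": time; "qpos": joint angles; "qd": joint speeds; "joint_efforts": joint torques, N m; "tcp_pos": TCP position; "tcp_rot": TCP orientation; "wrist_force": force on the tool from outside, world axes, zero at the start; "moment": the same for the moment, N m; "finger_gap": finger opening in m; "grip_force": force on a finger pad.
Only numpy, scipy, OpenCV 4.12 (cv2) and the standard library are available. Lean on these libraries where they do the work, as an engineer would, in place of code of your own. Each camera call takes 0.05 s, during which the arm holds its last target. There are 200 camera calls.

## Task

The freshly glued shoe sole standing in the gluing jig is pressed by the toggle clamp. Squeeze the spring clip off its rack strip and clip it upright onto the top edge of the sole, in the middle of the waist (the low straight stretch between heel and ball), so that its jaws grip both faces; only then swing the toggle clamp right back to its open stop, leaving the sole standing in its slot with the clip on it. Do not push the jar, the tin or the hammer about.

Things in the scene. Friction and masses are not known exactly. Their poses are not given: they have to be found in the camera images.
- clip: Sprung steel clip like a big clothes peg, black grips, 102 mm tall, 26 mm wide (y), about 150 g. Origin: middle of its pivot pin. z up along the handles, x the way handles close and jaws open, y along the pin. Starts astride the rack's 10 mm strip, strip edge at z -22 mm, so the pivot is 102 mm above the bench. Same either way round.
- clip_grip (a point): Point midway between the clip's handles where to squeeze, z +45 mm from the pivot; axes as the clip's. Handles rise from the pivot leaning outwards 0.30 rad at rest to z +57 mm, where they are 69 mm apart over their outer faces; black grips z +19 to +57 mm, 26 mm wide. Squeezed fully they stand upright, about 30 mm over them.
- clip_bite (a point): Point midway between the jaw pads, z -35 mm from the pivot; axes as the clip's. The flat rubber pads reach from z -25 to -45 mm, 26 mm wide in y, 10 mm apart at rest on the strip and about 30 mm when fully squeezed. An edge can enter between them as far as z -7 mm (the pivot pin).
- clip_a (a joint): How far each half of the clip is turned: 0 rad as it sits on a 10 mm edge, 0.32 = handles fully squeezed (stop), jaws wide open; negative to -0.12 = shut on nothing. Sprung shut: squeezing takes about 8 N per handle to start and 14 N to the stop (a 25 to 30 N grip holds it open); released it bites a 10 mm edge with about 10 N.
- rack: Clip rack, fixed to the bench: timber block 80 x 180 x 20 mm with an upright timber strip 10 mm thick (x), 150 mm long (y), top edge 80 mm above the bench. Origin: centre of its underside, on the bench.
- sole: Shoe sole, black rubber glued to pale cork, 10 mm thick (x), 271 mm long (y, toe to +y), 250 g, standing on its long edge in the jig's slot. Origin: on its lower edge (20 mm above the bench) under the middle of the waist. z up: waist top at 66 mm, straight from y -55 to +55 mm; ball (y +98 mm) rises to 94 mm, heel (y -75 mm) to 72 mm.
- sole_waist (a point): Middle of the sole's waist on its top edge, 86 mm above the bench; axes as the sole's: x across the thickness, y along the sole, z up. The clip's pivot belongs about 22 mm above this point, its x along the sole's x.
- jig: Gluing jig, fixed: plywood base 20 mm thick, x -50 to +110, y -125 to +165 mm. Origin: on the bench under the slot. The slot runs along y at x = 0, 12 mm wide, floor 20 mm and battens to 32 mm above the bench; on the -x side higher blocks: to 75 mm at y 55 to 115 (behind the clamp pad), to 45 mm at y -105 to -65 mm. z up.
- toggle (a joint): Toggle clamp lever on the jig's +x side, axis along the jig's y, 28 mm above the bench at jig x +44, y +85 mm. 0 rad = closed, lever upright, rubber pad pressing on the sole's ball; grows as the handle swings towards the jig's +x. Over centre at 0.5 rad: below it snaps shut, beyond it snaps open to its stop at 1.15. Takes about 2.5 N at the grip.
- toggle_grip (a point): Middle of the lever's black round grip, 22 mm in diameter, 55 mm long (135 to 190 mm above the bench when closed), 137 mm from the pivot. It stands 44 mm in jig +x from the sole's middle plane, clear above the ball's top (114 mm above the bench).
- glue_jar: Bystander: clear jar with an orange cap, 72 mm across, 100 mm tall. Origin: centre of its underside.
- tin: Bystander: plain metal tin, 72 mm across, 90 mm tall. Origin: centre of its underside.
- hammer: Bystander: hammer lying on the bench. Origin: under its middle.

How it is judged:
On the way, in this order (a step that is already met when the one before it is completed fails the run):
1. the clip bites upright on the middle of the waist, let go, while the toggle clamp is still closed (x of clip in the frame of sole_waist between -0.007 and 0.007 m and y of clip in the frame of sole_waist between -0.018 and 0.018 m and z of clip in the frame of sole_waist between 0.004 and 0.036 m and angle between clip's own z axis and vertical below 0.3 rad and angle between the y axis of clip and the y axis of sole, either way round below 0.3 rad and contact force between clip and sole above 4 N and contact force between the fingers and clip below 0.3 N and value of joint toggle below 0.2 rad), for 0.2 s.
2. the toggle clamp is swung right back to its open stop (value of joint toggle above 1 rad), for 0.2 s.
At the end, for the whole second after the job is handed in: Clip let go, biting (over 4 N): pivot 4-36 mm above the waist edge, within 18 mm of mid-waist and 7 mm of the sole's middle plane, upright and square within 0.3 rad; toggle beyond 1.0 rad; sole in its slot (foot 12-26 mm high, within 30 mm along it, tilt under 0.15 rad); clip and sole at rest (x of clip in the frame of sole_waist between -0.007 and 0.007 m and y of clip in the frame of sole_waist between -0.018 and 0.018 m and z of clip in the frame of sole_waist between 0.004 and 0.036 m and angle between clip's own z axis and vertical below 0.3 rad and angle between the y axis of clip and the y axis of sole, either way round below 0.3 rad and contact force between clip and sole above 4 N and contact force between the fingers and clip below 0.3 N and z of sole in the frame of jig between 0.012 and 0.026 m and y of sole in the frame of jig between -0.03 and 0.03 m and angle between sole's own z axis and vertical below 0.15 rad and value of joint toggle above 1 rad and linear speed of each of clip, sole below 0.02 m/s); the robot touches nothing.
It fails at once if the toggle clamp is opened before the clip is at the sole's waist (value of joint toggle above 0.5 rad and distance between clip and sole_waist above 0.06 m).
It fails at once if the jar is pushed more than 30 mm (distance of glue_jar from where it was at the start of the episode above 0.03 m).
It fails at once if the tin is pushed more than 30 mm (distance of tin from where it was at the start of the episode above 0.03 m).
It fails at once if the hammer is pushed more than 30 mm (distance of hammer from where it was at the start of the episode above 0.03 m).
It also fails if it takes over 56 s, if anything falls off the work surface, if the arm or the gripper's body presses on something with over 40 N, if the wrist force passes 120 N, or if a joint passes its speed limit or range.

## Working session

There is one attempt and no reset: what is moved stays moved. The work goes in short steps, Python scripts to look and compute and a shell command to move; the robot and the scene stay as the last step left them, time stands still between calls to the robot, and variables do not carry over. Pictures are saved under pics/ and viewed, at most 10 in all, crops included, and the job is handed in when it is done.

```bash
ls; mkdir -p pics; python3 - <<'E'
from workcell import manip
import cv2
for n in("scene","top"):
    cv2.imwrite(f"pics/{n}0.png",manip.camera(n)[:,:,::-1]); i=manip.camera_info(n); print(n,i["intrinsics"],i["T"])
print(manip.sense(),manip.tcp_to_grasp)
E
```

```text
inch.py
pics
workcell.py
scene [[394.77950908   0.         279.46607047]
 [  0.         394.77950908 214.54068716]
 [  0.           0.           1.        ]] [[-5.93764608e-01  4.73418274e-01 -6.50629486e-01  1.41888292e+00]
 [ 8.04638634e-01  3.49859038e-01 -4.79745059e-01  6.57275980e-01]
 [ 5.08527680e-04 -8.08377258e-01 -5.88664548e-01  9.22729074e-01]
 [ 0.00000000e+00  0.00000000e+00  0.00000000e+00  1.00000000e+00]]
top [[380.61638839   0.         280.54741962]
 [  0.         380.61638839 209.74276855]
 [  0.           0.           1.        ]] [[-0.02752092 -0.9926368   0.11796094  0.40567349]
 [-0.99941423  0.02492162 -0.02345425  0.01137926]
 [ 0.02034178 -0.11853732 -0.99274121  1.20843793]
 [ 0.          0.          0.          1.        ]]
{'t': 0.1, 'qpos': array([ 1.17318966,  0.62922694,  0.03842289,  1.51822563, -0.02699618,
        0.99629843, -0.01999534]), 'qd': array([ 0.0004886 , -0.00050113,  0.00157921, -0.00196649,  0.00198018,
       -0.00144547, -0.00066204]), 'joint_efforts': array([ 1.97253554e-03, -5.50792372e+01,  1.14698399e+00, -1.87116641e+01,
       -5.21919946e-02,  1.92632584e-02,  5.66007179e-05]), 'tcp_pos': array([ 0.21159204, -0.61398715,  0.20467653]), 'tcp_rot': array([ 9.86267150e-01,  1.65155791e-01, -1.37685615e-04, -8.08982366e-04]), 'wrist_force': array([ 0.13319227,  0.45173497, -0.02185425]), 'moment': array([-0.08808791, -0.01397905,  0.00297439]), 'grip_force': 0.0, 'finger_gap': 0.09409854417055571} 0.0188
```

View pics/scene0.png

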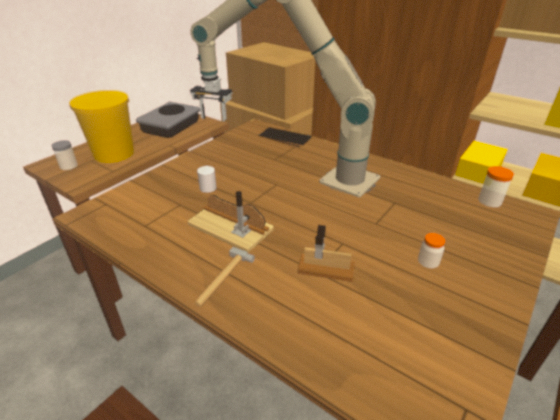

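View pics/top0.png

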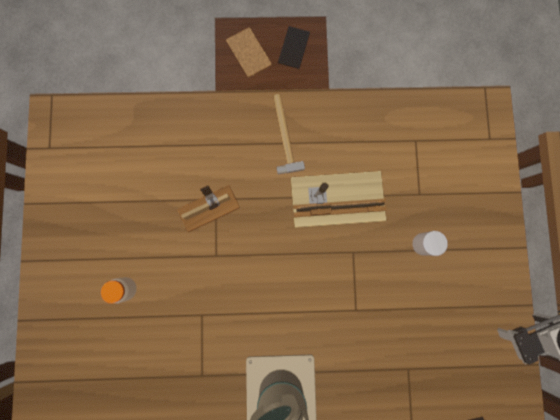

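The top view shows the clip at about (210,198) on its rack, the jig at (338,200) with the toggle at (318,190), the hammer at (288,135), the tin at (433,243) and the jar at (113,292). I'll zoom in on the clip and the jig next.

```bash
python3 - <<'E'
import cv2,numpy as np
t=cv2.imread("pics/top0.png");s=cv2.imread("pics/scene0.png")
a=cv2.resize(t[155:245,170:400],None,fx=3.4,fy=3.4,interpolation=cv2.INTER_CUBIC)
b=cv2.resize(s[180:285,180:362],None,fx=2.7,fy=2.7,interpolation=cv2.INTER_CUBIC)
c=np.zeros((a.shape[0]+b.shape[0],800,3),np.uint8);c[:a.shape[0],:a.shape[1]]=a;c[a.shape[0]:,:b.shape[1]]=b
cv2.imwrite("pics/z.png",c);print(a.shape,b.shape)
E
```

```text
(306, 782, 3) (284, 491, 3)
```

View pics/z.png

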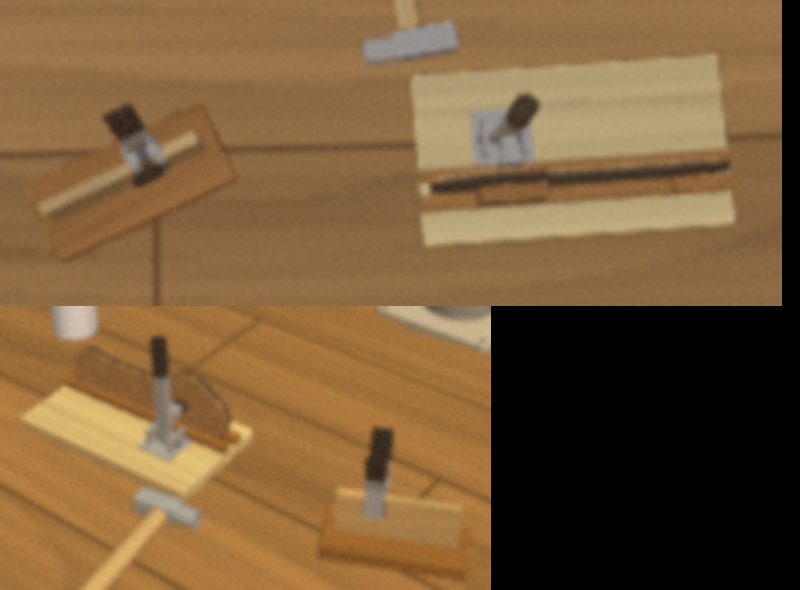

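The crop shows the clip's two black grips at crop (125,120) and (148,175). The strip ends are at about (42,210) and (197,138). The jig base corners are near (412,76), (718,55), (735,222) and (425,245), with the dark sole edge from (430,188) to (730,163). Next I'll measure these with masks and rays.

```bash
cat >h.py <<'E'
import cv2,numpy as np
from workcell import manip
def ray(n,p):
    i=manip.camera_info(n);T=np.array(i["T"]);K=np.array(i["intrinsics"])
    return T[:3,3],T[:3,:3]@np.linalg.solve(K,[p[0],p[1],1.])
def plane(n,p,z):
    o,d=ray(n,p);return o+d*(z-o[2])/d[2]
def two(p,q):  # top pixel, scene pixel -> point, miss distance
    o1,d1=ray("top",p);o2,d2=ray("scene",q)
    s=np.linalg.lstsq(np.c_[d1,-d2],o2-o1,rcond=None)[0];a=o1+s[0]*d1;b=o2+s[1]*d2
    return (a+b)/2,np.linalg.norm(a-b)
def proj(n,P):
    i=manip.camera_info(n);T=np.array(i["T"]);K=np.array(i["intrinsics"])
    q=K@(T[:3,:3].T@(np.array(P)-T[:3,3]));return q[:2]/q[2]
E
python3 - <<'E'
from h import *
np.set_printoptions(precision=4,suppress=True)
t=cv2.imread("pics/top0.png");s=cv2.imread("pics/scene0.png")
hsv=cv2.cvtColor(t,cv2.COLOR_BGR2HSV)
def show(name,m,off,amin=8):
    cs,_=cv2.findContours(m.astype(np.uint8),cv2.RETR_EXTERNAL,cv2.CHAIN_APPROX_NONE)
    for c in cs:
        if cv2.contourArea(c)>=amin:
            r=cv2.minAreaRect(c);print(name,cv2.contourArea(c),np.array(r[0])+off,r[1],r[2],(cv2.boxPoints(r)+off).round(1).tolist())
for c in [(430,120),(700,80),(500,230),(640,120),(80,190),(180,150),(60,230),(300,120),(120,112),(600,177)]:
    p=(int(170+c[0]/3.4),int(155+c[1]/3.4));print(c,p,hsv[p[1],p[0]])
H=hsv[155:245,170:400].astype(int);h_,s_,v=H[...,0],H[...,1],H[...,2]
o=np.array([170,155])
show("pale",(s_<115)&(v>125)&(h_>12),o)
show("dark",(v<62),o,4)
Hs=cv2.cvtColor(s,cv2.COLOR_BGR2HSV).astype(int)[180:285,180:362]
show("sdark",Hs[...,2]<62,np.array([180,180]),4)
E
```

```text
(430, 120) (296, 190) [ 20  87 182]
(700, 80) (375, 178) [ 21  89 178]
(500, 230) (317, 222) [ 20  82 190]
(640, 120) (358, 190) [ 21  86 184]
(80, 190) (193, 210) [ 18 102 163]
(180, 150) (222, 199) [ 17 110 146]
(60, 230) (187, 222) [ 16 154 134]
(300, 120) (258, 190) [ 15 127 144]
(120, 112) (205, 187) [ 13 120  81]
(600, 177) (346, 207) [ 15 114  67]
pale 842.0 [339.8103 218.7807] (10.439740180969238, 92.40328979492188) 86.00909423828125 [[293.4, 216.8], [385.5, 210.4], [386.3, 220.8], [294.1, 227.2]]
pale 8.0 [294.5 210.5] (3.0, 3.0) 90.0 [[293.0, 209.0], [296.0, 209.0], [296.0, 212.0], [293.0, 212.0]]
pale 75.0 [196.2135 208.9811] (7.425667762756348, 31.246623992919922) 53.97262191772461 [[181.4, 215.2], [206.7, 196.8], [211.0, 202.8], [185.8, 221.2]]
pale 42.0 [220.2692 197.8462] (5.687368392944336, 14.31647777557373) 78.69007110595703 [[212.7, 196.5], [226.7, 193.7], [227.8, 199.2], [213.8, 202.0]]
pale 2385.0 [336.8611 188.0097] (29.416866302490234, 91.63771057128906) 86.00909423828125 [[290.1, 176.5], [381.5, 170.1], [383.6, 199.5], [292.2, 205.9]]
pale 205.0 [289.4585 163.4453] (17.875988006591797, 29.240447998046875) 79.3803482055664 [[273.4, 157.4], [302.2, 152.0], [305.5, 169.5], [276.7, 174.9]]
dark 7.0 [214.  205.5] (1.7888542413711548, 6.708203315734863) 63.43495178222656 [[210.6, 206.2], [216.6, 203.2], [217.4, 204.8], [211.4, 207.8]]
dark 31.5 [206.35 191.05] (6.008327484130859, 6.957010269165039) 71.56504821777344 [[202.1, 189.3], [208.7, 187.1], [210.6, 192.8], [204.0, 195.0]]
sdark 59.5 [320.0961 235.0192] (5.295135974884033, 16.86598777770996) 11.309932708740234 [[315.8, 242.8], [319.2, 226.2], [324.3, 227.3], [321.0, 243.8]]
sdark 21.5 [238.5 198.5] (11.0, 3.0) 90.0 [[237.0, 193.0], [240.0, 193.0], [240.0, 204.0], [237.0, 204.0]]
```

```bash
python3 - <<'E'
from h import *
np.set_printoptions(precision=4,suppress=True)
# jig: corners (+x,+y),(+x,-y),(-x,-y),(-x,+y) at z=.02
px=[(290.1,176.5),(381.8,170.1),(386.6,220.8),(294.1,227.5)]
W=np.array([plane("top",p,.02)[:2] for p in px]);M=np.array([[.11,.165],[.11,-.125],[-.05,-.125],[-.05,.165]])
A,B=M-M.mean(0),W-W.mean(0)
th=np.arctan2((A[:,0]*B[:,1]-A[:,1]*B[:,0]).sum(),(A*B).sum());R=np.array([[np.cos(th),-np.sin(th)],[np.sin(th),np.cos(th)]])
o=W.mean(0)-R@M.mean(0);print("jig",o,"yaw",th,"resid",(W-(M@R.T+o)))
print("sizes",np.linalg.norm(W[0]-W[1]),np.linalg.norm(W[0]-W[3]))
def J(x,y,z):return [*(o+R@[x,y]),z]
print("waist world",J(0,0,.086)," toggle grip",J(.044,.085,.165))
for P in [(0,0,.086),(0,.098,.114),(.044,.085,.19)]: print(P,"top",proj("top",J(*P)),"scene",proj("scene",J(*P)))
# strip ends at z=.08 and rack block
a,b=plane("top",(182,216.8),.08),plane("top",(228.2,195.2),.08);print("strip",a,b,np.linalg.norm(a-b),np.arctan2(*(a-b)[:2]))
bl=np.array([(170+x/3.4,155+y/3.4) for x,y in [(203,104),(237,178),(62,262),(26,186)]])
r=np.array([plane("top",p,.02) for p in bl]);print("block",r,r.mean(0),"yaw L",np.arctan2(*((r[3]-r[0])[:2])),np.arctan2(*((r[2]-r[1])[:2])),np.linalg.norm(r[0]-r[1]),np.linalg.norm(r[1]-r[2]))
for p in [(206.4,190.5),(213.7,206.5)]: print("grip end z.155",plane("top",p,.155))
E
```

```text
jig [ 0.549  -0.2218] yaw 0.04534877291526336 resid [[ 0.0011  0.002 ]
 [ 0.002  -0.0027]
 [-0.0013 -0.001 ]
 [-0.0017  0.0017]]
sizes 0.2947768262407515 0.16285724838351862
waist world [np.float64(0.5490323888990646), np.float64(-0.22184710653657858), 0.086]  toggle grip [np.float64(0.5891338287589973), np.float64(-0.13493983111524116), 0.165]
(0, 0, 0.086) top [349.6314 204.6983] scene [228.4429 203.0782]
(0, 0.098, 0.114) top [318.1123 205.7736] scene [248.9087 205.2346]
(0.044, 0.085, 0.19) top [324.801 185.853] scene [237.0609 191.8515]
strip [0.526  0.2774 0.08  ] [0.5875 0.1401 0.08  ] 0.15040488677234956 -0.4209319738744904
block [[0.6278 0.1419 0.02  ]
 [0.5577 0.1114 0.02  ]
 [0.4843 0.2721 0.02  ]
 [0.5551 0.3051 0.02  ]] [0.5562 0.2076 0.02  ] yaw L -0.41886200563291504 -0.42832491512992243 0.07646046010185294 0.17671675156719757
grip end z.155 [0.5902 0.1921 0.155 ]
grip end z.155 [0.5446 0.1721 0.155 ]
```

```bash
cat >>h.py <<'E'
from scipy.spatial.transform import Rotation as Ro
def go(x,y,z,ang,s=None):
    """print shift/rotvec in tool axes to put TCP at x,y,z with tool pointing down and tool y along world angle ang"""
    s=s or manip.sense();R=Ro.from_quat(s["tcp_rot"])
    ty=np.array([np.cos(ang),np.sin(ang),0]);tz=np.array([0,0,-1.]);tx=np.cross(ty,tz)
    Rt=Ro.from_matrix(np.c_[tx,ty,tz]);d=R.inv().apply(np.array([x,y,z])-s["tcp_pos"]);r=(R.inv()*Rt).as_rotvec()
    print(d.round(4),r.round(3),"rows",np.linalg.norm(d)/.0417,np.linalg.norm(r)/.125)
E
python3 - <<'E'
from h import *
for P in [(.568,.1825,.155),(.568,.1825,.102)]: print(proj("scene",P),proj("top",P))
go(.47,-.22,.30,-.45)
go(.568,.1825,.25,.424)
E
python3 inch.py '[[0,0,-0.04,0,0,-0.1],[0.03,-0.02,-0.07,0,0,-0.2],[0.37,-0.29,-0.095,0,0,-0.79],[0.37,-0.29,-0.095,0,0,-0.79],[0.37,-0.29,-0.095,0,0,-0.79],[0.37,-0.29,-0.095,0,0,-0.79],[0.37,-0.29,-0.095,0,0,-0.79],[0.37,-0.29,-0.095,0,0,-0.79],[0.37,-0.29,-0.095,0,0,-0.79],[0.37,-0.29,-0.095,0,0,-0.79],[0.37,-0.29,-0.095,0,0,-0.79],[0.37,-0.29,-0.095,0,0,-0.79],[0.37,-0.29,-0.095,0,0,-0.79]]' 0.094 5; python3 -c "
from h import *
go(.568,.1825,.25,.424)"
```

```text
t: 1.18
tcp_pos: [0.4696, -0.2145, 0.3008]
tcp_rot: [0.845, 0.534, 0.001, -0.001]
wrist_force: [0.6, -0.2, 0.3]
finger_gap: 0.0941
grip_force: 0.0
[ 0.4007 -0.0814  0.0519] [ 0.002 -0.002 -0.867] rows 9.88413332932246 6.938247565152332
```

```bash
python3 inch.py '[[0.4,-0.081,0.052,0,0,-0.867],[0.4,-0.081,0.052,0,0,-0.867],[0.4,-0.081,0.052,0,0,-0.867],[0.4,-0.081,0.052,0,0,-0.867],[0.4,-0.081,0.052,0,0,-0.867],[0.4,-0.081,0.052,0,0,-0.867],[0.4,-0.081,0.052,0,0,-0.867],[0.4,-0.081,0.052,0,0,-0.867],[0.4,-0.081,0.052,0,0,-0.867],[0.4,-0.081,0.052,0,0,-0.867],[0.4,-0.081,0.052,0,0,-0.867],[0.4,-0.081,0.052,0,0,-0.867],[0.4,-0.081,0.052,0,0,-0.867]]'; python3 - <<'E'
from h import *
cv2.imwrite("pics/scene1.png",manip.camera("scene")[:,:,::-1]);i=cv2.imread("pics/scene1.png")
cv2.imwrite("pics/s1z.png",cv2.resize(i[140:300,240:400],None,fx=3.6,fy=3.6,interpolation=cv2.INTER_CUBIC))
go(.568,.1825,.128,.424)
E
```

```text
t: 2.27
tcp_pos: [0.5675, 0.1747, 0.2479]
tcp_rot: [0.545, 0.838, -0.001, -0.0]
wrist_force: [-0.1, -1.7, 0.6]
finger_gap: 0.0942
grip_force: 0.0
[0.008  0.004  0.1201] [-0.001  0.001 -0.008] rows 2.8886353569204317 0.0635229311100947
```

View pics/s1z.png

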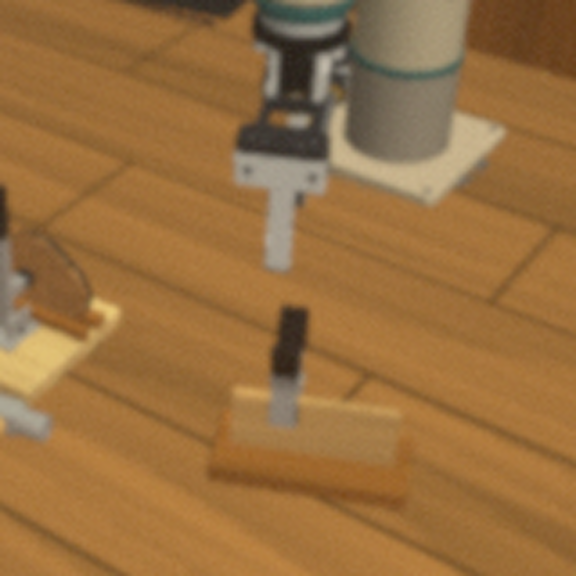

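The view shows the open gripper above the clip, with its finger at crop (278,250) over the grips at (292,330), and about 8 mm of lag still to settle. I'll descend astride the handles.

```bash
python3 inch.py '[[0,0,0,0,0,0],[0,0,0,0,0,0]]'; python3 -c "
from h import *
go(.568,.1825,.128,.424)"
```

```text
t: 2.48
tcp_pos: [0.568, 0.1738, 0.2487]
tcp_rot: [0.546, 0.838, -0.0, 0.0]
wrist_force: [-0.0, 0.1, -0.3]
finger_gap: 0.0941
grip_force: 0.0
[0.0081 0.0035 0.1207] [ 0.     0.001 -0.009] rows 2.9023900996822425 0.06922655920763729
```

```bash
python3 inch.py '[[0.008,0.0035,0.02,0,0,-0.009],[0.008,0.0035,0.05,0,0,-0.009],[0.008,0.0035,0.08,0,0,-0.009],[0.008,0.0035,0.105,0,0,-0.009],[0.008,0.0035,0.121,0,0,-0.009],[0.008,0.0035,0.121,0,0,-0.009],[0.008,0.0035,0.121,0,0,-0.009]]'; python3 - <<'E'
from h import *
np.set_printoptions(precision=4,suppress=True)
for n in("scene","top"):cv2.imwrite(f"pics/{n}2.png",manip.camera(n)[:,:,::-1])
a=cv2.imread("pics/scene2.png")[190:290,270:370];b=cv2.imread("pics/top2.png")[150:250,160:260]
cv2.imwrite("pics/z2.png",cv2.resize(np.hstack([a,b]),None,fx=4,fy=4,interpolation=cv2.INTER_CUBIC))
E
```

```text
t: 3.07
tcp_pos: [0.5676, 0.1835, 0.1274]
tcp_rot: [0.542, 0.841, -0.0, -0.0]
wrist_force: [-0.7, -0.4, 0.2]
finger_gap: 0.094
grip_force: 0.0
```

View pics/z2.png

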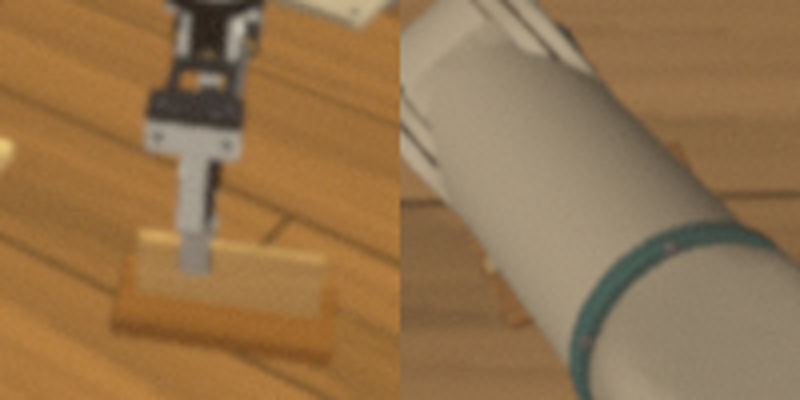

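```bash
python3 - <<'E'
from h import *
u=np.array([np.cos(.424),np.sin(.424)]);v=np.array([-u[1],u[0]]);c=np.array([.568,.1825])
f=lambda dx,dy,z:((proj("scene",[*(c+dx*u+dy*v),z])-[270,190])*4).round(1)
for dy in(-.013,.013):print("jaw",f(.01,dy,.075),"grip top",f(.033,dy,.159))
for dy in(-.008,.008):print("finger",f(.055,dy,.135))
g=cv2.imread("pics/scene2.png")
for r in (251,254):print(r,g[r,308:328].tolist())
E
```

```text
jaw [171.6 247.4] grip top [172.8 184.3]
jaw [203.7 252. ] grip top [206.7 188.8]
finger [173.6 227.5]
finger [194.5 230.4]
251 [[72, 128, 168], [75, 129, 171], [75, 132, 173], [79, 133, 175], [79, 133, 176], [79, 133, 177], [91, 135, 167], [105, 129, 153], [114, 131, 143], [117, 131, 141], [115, 128, 140], [112, 126, 137], [114, 129, 142], [110, 127, 141], [106, 138, 161], [93, 146, 181], [88, 150, 192], [85, 148, 192], [82, 147, 190], [85, 147, 191]]
254 [[71, 123, 161], [71, 123, 165], [75, 125, 164], [70, 121, 163], [72, 122, 164], [78, 121, 161], [85, 119, 150], [105, 126, 142], [111, 127, 139], [112, 128, 139], [113, 128, 139], [114, 127, 138], [109, 124, 136], [102, 117, 129], [83, 108, 131], [78, 118, 153], [75, 128, 166], [72, 124, 166], [75, 126, 168], [74, 127, 169]]
```

In the image the jaw and the finger are both offset about 8 crop pixels from prediction, so they line up to about 1 mm. Now I'll squeeze.

```bash
python3 inch.py '[[0,0,0,0,0,0],[0,0,0,0,0,0],[0,0,0,0,0,0],[0,0,0,0,0,0],[0,0,0,0,0,0],[0,0,0,0,0,0],[0,0,0,0,0,0],[0,0,0,0,0,0],[0,0,0,0,0,0],[0,0,0,0,0,0]]' 0.015 28;  python3 inch.py '[[0,0,0,0,0,0],[0,0,0,0,0,0],[0,0,0,0,0,0]]'
```

```text
t: 4.0
tcp_pos: [0.5673, 0.1842, 0.1271]
tcp_rot: [0.541, 0.841, -0.0, -0.0]
wrist_force: [-0.3, -0.2, -1.2]
finger_gap: 0.0312
grip_force: 15.7
t: 4.25
tcp_pos: [0.5677, 0.1843, 0.1274]
tcp_rot: [0.541, 0.841, -0.0, -0.0]
wrist_force: [0.0, -1.3, -1.3]
finger_gap: 0.031
grip_force: 27.6
```

```bash
python3 inch.py '[[0,0,-0.015,0,0,0],[0,0,-0.04,0,0,0],[0,0,-0.075,0,0,0],[0,0,-0.11,0,0,0],[0,0,-0.14,0,0,0],[0,0,-0.16,0,0,0],[0,0,-0.16,0,0,0],[0,0,-0.16,0,0,0],[0,0,-0.16,0,0,0]]'; python3 - <<'E'
from h import *
for n in("scene",):cv2.imwrite(f"pics/{n}3.png",manip.camera(n)[:,:,::-1])
a=cv2.imread("pics/scene3.png")[150:290,240:380]
cv2.imwrite("pics/z3.png",cv2.resize(a,None,fx=4,fy=4,interpolation=cv2.INTER_CUBIC))
go(.549,-.2218,.287,.0453)
E
```

```text
t: 5.0
tcp_pos: [0.5669, 0.1838, 0.2861]
tcp_rot: [0.541, 0.841, -0.001, -0.001]
wrist_force: [0.1, -0.1, -2.1]
finger_gap: 0.0302
grip_force: 27.6
[-0.3617 -0.1841 -0.0007] [-0.003  0.001  0.382] rows 9.733370603629012 3.053938939858055
```

View pics/z3.png

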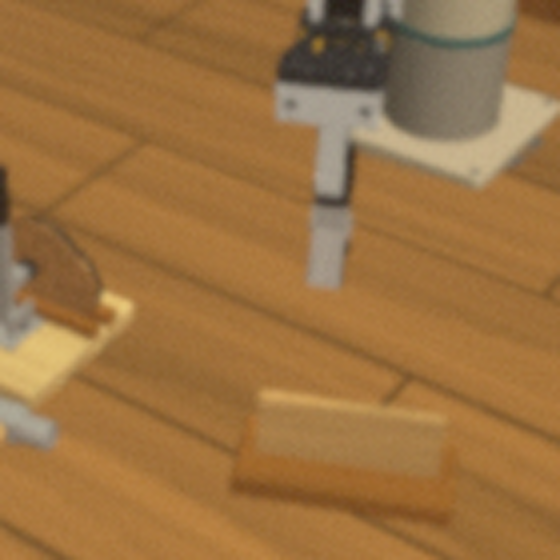

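The clip is held squeezed and clear of the strip, with its jaws at crop (327,250). I'll carry it over the waist.

```bash
python3 inch.py '[[-0.36,-0.184,0,0,0,0.382],[-0.36,-0.184,0,0,0,0.382],[-0.36,-0.184,0,0,0,0.382],[-0.36,-0.184,0,0,0,0.382],[-0.36,-0.184,0,0,0,0.382],[-0.36,-0.184,0,0,0,0.382],[-0.36,-0.184,0,0,0,0.382],[-0.36,-0.184,0,0,0,0.382],[-0.36,-0.184,0,0,0,0.382],[-0.36,-0.184,0,0,0,0.382],[-0.36,-0.184,0,0,0,0.382],[-0.36,-0.184,0,0,0,0.382],[-0.36,-0.184,0,0,0,0.382],[-0.36,-0.184,0,0,0,0.382]]'; python3 - <<'E'
from h import *
go(.5485,-.2218,.134,.0453)
E
```

```text
t: 6.22
tcp_pos: [0.5493, -0.2173, 0.2867]
tcp_rot: [0.69, 0.724, 0.0, -0.001]
wrist_force: [-0.0, -0.6, -1.0]
finger_gap: 0.0305
grip_force: 27.6
[-0.0047 -0.0009  0.1527] [-0.001 -0.002  0.002] rows 3.6644307997452694 0.025723931065966744
```

```bash
python3 inch.py '[[-0.004,-0.001,0.02,0,0,0],[-0.004,-0.001,0.05,0,0,0],[-0.004,-0.001,0.08,0,0,0],[-0.004,-0.001,0.1,0,0,0],[-0.004,-0.001,0.1,0,0,0],[-0.004,-0.001,0.1,0,0,0]]'; python3 - <<'E'
from h import *
go(.5485,-.2218,.134,.0453)
for n in("scene","top"):cv2.imwrite(f"pics/{n}4.png",manip.camera(n)[:,:,::-1])
a=cv2.imread("pics/scene4.png")[150:250,180:280];b=cv2.imread("pics/top4.png")[150:250,290:390]
cv2.imwrite("pics/z4.png",cv2.resize(np.hstack([a,b]),None,fx=4,fy=4,interpolation=cv2.INTER_CUBIC))
E
```

```text
t: 6.72
tcp_pos: [0.5484, -0.2218, 0.187]
tcp_rot: [0.69, 0.724, -0.0, -0.001]
wrist_force: [0.7, -0.2, -1.1]
finger_gap: 0.0304
grip_force: 27.6
[-0.0001  0.0002  0.053 ] [-0.002 -0.001  0.002] rows 1.2716930109827944 0.024249838712527068
```

View pics/z4.png

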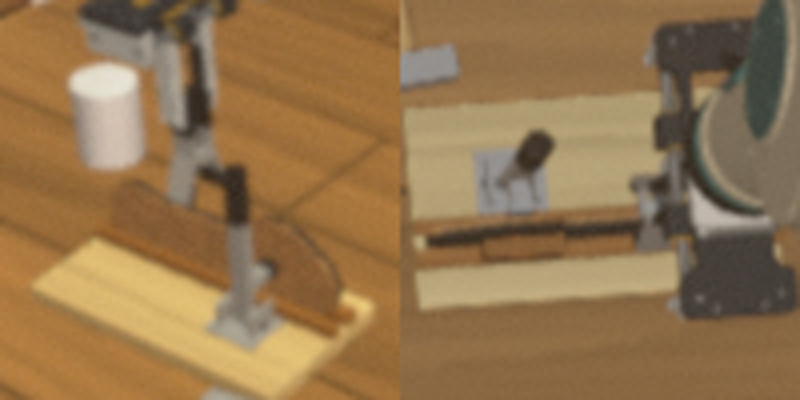

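Scene: the jaws, at crop (185,190), hang just above the waist and clear of the toggle at (238,190). Top: the clip at crop (650,220) straddles the sole line at y≈235. I'll lower it slowly.

```bash
python3 inch.py '[[0,0,0.008,0,0,0],[0,0,0.016,0,0,0],[0,0,0.024,0,0,0],[0,0,0.032,0,0,0],[0,0,0.04,0,0,0],[0,0,0.047,0,0,0],[0,0,0.052,0,0,0],[0,0,0.052,0,0,0],[0,0,0.052,0,0,0]]'
```

```text
t: 7.57
tcp_pos: [0.5484, -0.2234, 0.1351]
tcp_rot: [0.691, 0.723, -0.0, -0.0]
wrist_force: [-0.5, 0.6, -2.1]
finger_gap: 0.0306
grip_force: 27.6
```

```bash
python3 inch.py '[[0,0,0,0,0,0],[0,0,0,0,0,0],[0,0,0,0,0,0],[0,0,0,0,0,0]]' 0.05; python3 inch.py '[[0,0,0,0,0,0],[0,0,0,0,0,0],[0,0,0,0,0,0],[0,0,0,0,0,0],[0,0,0,0,0,0],[0,0,0,0,0,0],[0,0,0,0,0,0]]' 0.094; python3 inch.py '[[0,0,-0.02,0,0,0],[0,0,-0.05,0,0,0],[0,0,-0.09,0,0,0],[0,0,-0.13,0,0,0],[0,0,-0.17,0,0,0],[0,0,-0.17,0,0,0],[0,0,-0.17,0,0,0]]';  python3 - <<'E'
from h import *
for n in("scene","top"):cv2.imwrite(f"pics/{n}5.png",manip.camera(n)[:,:,::-1])
a=cv2.imread("pics/scene5.png")[150:250,180:280];b=cv2.imread("pics/top5.png")[150:250,290:390]
cv2.imwrite("pics/z5.png",cv2.resize(np.hstack([a,b]),None,fx=4,fy=4,interpolation=cv2.INTER_CUBIC))
E
```

```text
t: 7.9
tcp_pos: [0.5488, -0.2237, 0.1359]
tcp_rot: [0.691, 0.723, 0.0, 0.0]
wrist_force: [-0.2, -0.2, -1.7]
finger_gap: 0.05
grip_force: 7.9
t: 8.48
tcp_pos: [0.5485, -0.2236, 0.1356]
tcp_rot: [0.691, 0.723, -0.0, 0.0]
wrist_force: [0.3, -0.1, 0.1]
finger_gap: 0.092
grip_force: 0.0
t: 9.07
tcp_pos: [0.5499, -0.2239, 0.3081]
tcp_rot: [0.691, 0.723, 0.001, 0.003]
wrist_force: [0.5, -0.6, -0.6]
finger_gap: 0.094
grip_force: 0.0
```

View pics/z5.png

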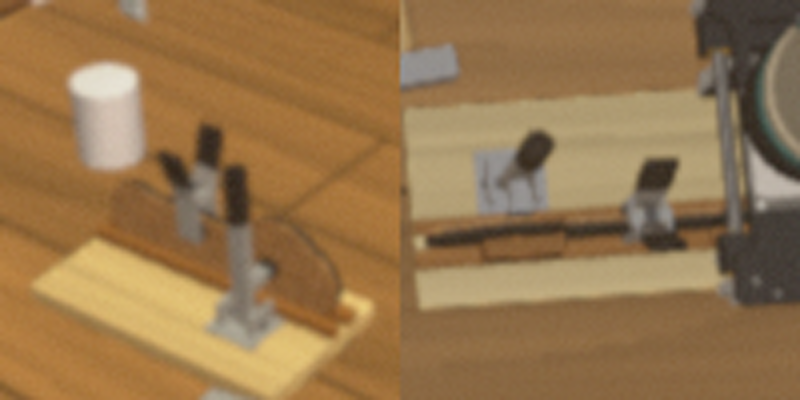

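The scene view shows the clip upright astride the waist, with its handles at crop (175,170) and (208,145). The toggle is still closed at (238,195). Top: the clip at crop (652,215) is on the sole line. Next I'll shut the fingers and set up on the toggle's sole side.

```bash
python3 inch.py '[[0,0,0,0,0,0],[0,0,0,0,0,0]]' 0.0 10; python3 - <<'E'
from h import *
print(proj("top",(.549,-.2218,.108)),proj("scene",(.549,-.2218,.108)))
c,s=np.cos(.0453),np.sin(.0453)
J=lambda x,y:(.549+c*x-s*y,-.2218+s*x+c*y)
go(*J(.012,.085),.26,.0453)
go(*J(.012,.085),.145,.0453)
go(*J(.112,.085),.145,.0453)
E
```

```text
t: 9.33
tcp_pos: [0.5476, -0.2234, 0.3037]
tcp_rot: [0.691, 0.723, -0.001, -0.002]
wrist_force: [0.4, 0.1, 0.4]
finger_gap: 0.084
grip_force: 0.0
[351.12208826 203.72043983] [228.01092374 198.19244997]
[0.0864 0.0136 0.0438] [-0.003 -0.001 -0.   ] rows 2.346666472202354 0.02639087542468963
[0.0863 0.0139 0.1588] [-0.003 -0.001 -0.   ] rows 4.347290315067686 0.02639087542468963
[0.0863 0.1139 0.1585] [-0.003 -0.001 -0.   ] rows 5.1187417260720895 0.02639087542468963
```

```bash
python3 inch.py '[[0.03,0.005,0,0,0,0],[0.06,0.01,0,0,0,0],[0.086,0.012,0,0,0,0],[0.086,0.012,0,0,0,0],[0.086,0.012,0.02,0,0,0],[0.086,0.012,0.04,0,0,0],[0.086,0.012,0.04,0,0,0],[0.086,0.012,0.04,0,0,0],[0.086,0.012,0.04,0,0,0],[0.086,0.012,0.04,0,0,0],[0.086,0.012,0.04,0,0,0],[0.086,0.012,0.04,0,0,0]]' 0.0; python3 - <<'E'
from h import *
c,s=np.cos(.0453),np.sin(.0453)
J=lambda x,y:(.549+c*x-s*y,-.2218+s*x+c*y)
go(*J(.012,.085),.145,.0453)
go(*J(.112,.085),.145,.0453)
for n in("scene",):cv2.imwrite(f"pics/{n}6.png",manip.camera(n)[:,:,::-1])
a=cv2.imread("pics/scene6.png")[130:250,180:300]
cv2.imwrite("pics/z6.png",cv2.resize(a,None,fx=4,fy=4,interpolation=cv2.INTER_CUBIC))
E
```

```text
t: 10.33
tcp_pos: [0.5571, -0.1373, 0.2663]
tcp_rot: [0.691, 0.723, 0.0, 0.001]
wrist_force: [-0.2, 0.9, 0.3]
finger_gap: 0.0044
grip_force: 0.0
[ 1.000e-03 -1.000e-04  1.213e-01] [ 0.001  0.    -0.001] rows 2.9083128596991674 0.01252300169428145
[0.001  0.0999 0.1214] [ 0.001  0.    -0.001] rows 3.770914620346969 0.01252300169428145
```

View pics/z6.png

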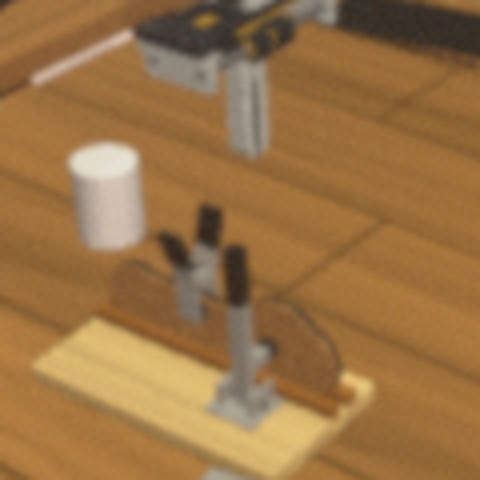

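The fingers, at crop (248,110), are above and behind the lever grip at (236,275), so I'll go down and then push in +x.

```bash
python3 inch.py '[[0,0,0.03,0,0,0],[0,0,0.06,0,0,0],[0,0,0.09,0,0,0],[0,0,0.115,0,0,0],[0,0,0.121,0,0,0],[0,0,0.121,0,0,0],[0,0,0.121,0,0,0]]'; python3 inch.py '[[0,0.008,0,0,0,0],[0,0.016,0,0,0,0],[0,0.024,0,0,0,0],[0,0.032,0,0,0,0],[0,0.04,0,0,0,0],[0,0.048,0,0,0,0]]'; python3 inch.py '[[0,0.01,0,0,0,0],[0,0.02,0,0,0,0],[0,0.03,0,0,0,0],[0,0.04,0,0,0,0],[0,0.05,0,0,0,0],[0,0.06,0,0,0,0],[0,0.065,0,0,0,0],[0,0.065,0,0,0,0],[0,0.065,0,0,0,0],[0,0.065,0,0,0,0]]'
```

```text
t: 10.97
tcp_pos: [0.5575, -0.137, 0.1454]
tcp_rot: [0.691, 0.723, 0.0, 0.001]
wrist_force: [1.4, 0.3, 1.0]
finger_gap: 0.0002
grip_force: 0.0
t: 11.47
tcp_pos: [0.6055, -0.1349, 0.1444]
tcp_rot: [0.691, 0.723, -0.0, -0.0]
wrist_force: [-0.8, -1.2, -0.6]
finger_gap: 0.0002
grip_force: 0.5
t: 12.3
tcp_pos: [0.6692, -0.132, 0.1444]
tcp_rot: [0.691, 0.723, -0.0, -0.0]
wrist_force: [0.3, 0.6, -0.6]
finger_gap: 0.0006
grip_force: 0.0
```

Now raise the gripper clear, back it off and look.

```bash
python3 inch.py '[[0,0,-0.03,0,0,0],[0,0,-0.07,0,0,0],[0,0,-0.11,0,0,0],[0.04,0,-0.14,0,0,0],[0.08,0,-0.15,0,0,0],[0.12,0,-0.15,0,0,0],[0.16,0,-0.15,0,0,0],[0.2,0,-0.15,0,0,0],[0.2,0,-0.15,0,0,0],[0.2,0,-0.15,0,0,0],[0.2,0,-0.15,0,0,0]]'; python3 - <<'E'
from h import *
for n in("scene","top"):cv2.imwrite(f"pics/{n}7.png",manip.camera(n)[:,:,::-1])
a=cv2.imread("pics/scene7.png")[150:250,180:280];b=cv2.imread("pics/top7.png")[140:240,290:390]
cv2.imwrite("pics/z7.png",cv2.resize(np.hstack([a,b]),None,fx=4,fy=4,interpolation=cv2.INTER_CUBIC))
E
```

```text
t: 13.22
tcp_pos: [0.6603, 0.0669, 0.2945]
tcp_rot: [0.691, 0.723, -0.001, 0.001]
wrist_force: [0.2, -1.2, -0.5]
finger_gap: 0.0007
grip_force: 0.0
```

View pics/z7.png

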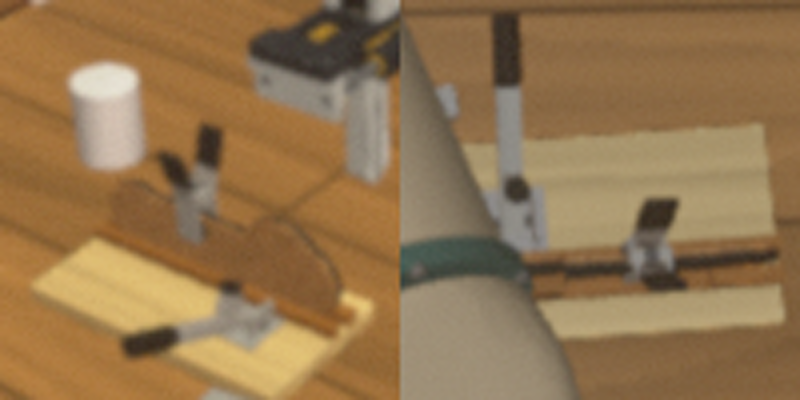

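The lever lies open, with its grip at top crop (507,50) and scene crop (150,342). The clip is still upright on the sole, which stands in its slot. I'll check the lever angle before handing in.

```bash
python3 - <<'E'
from h import *
c,s=np.cos(.0453),np.sin(.0453)
for f in(.9,1.0,1.15):
    x,y,z=.044+.137*np.sin(f),.085,.028+.137*np.cos(f);P=(.549+c*x-s*y,-.2218+s*x+c*y,z)
    print(f,((proj("top",P)-[290,140])*4+[400,0]).round(),((proj("scene",P)-[180,150])*4).round())
E
python3 inch.py '[[0,0,0,0,0,0],[0,0,0,0,0,0],[0,0,0,0,0,0],[0,0,0,0,0,0],[0,0,0,0,0,0],[0,0,0,0,0,0]]'
```

```text
0.9 [512.  59.] [154. 302.]
1.0 [510.  53.] [149. 317.]
1.15 [506.  47.] [143. 340.]
t: 13.82
tcp_pos: [0.6605, 0.0677, 0.2945]
tcp_rot: [0.691, 0.723, 0.0, -0.0]
wrist_force: [0.5, -0.4, -0.3]
finger_gap: 0.0006
grip_force: 0.0
```

Both views match 1.15 rad, the open stop.

```bash
python3 -c "
from workcell import manip
print(manip.hand_in())"
```

```text
the job is handed in; nothing more can be done
None
```

I handed the job in at about 14 s; hand-in returned no verdict. In the last pictures the clip stands upright on the middle of the waist, the toggle is at its open stop (about 1.15 rad) and the sole is standing in its slot; the robot never came near the jar, tin or hammer.

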